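# Lift the big bearing's retaining ring with a pick

## Task

The bearing in the bigger of the two round housings has to come out. Take the pick from the bench, put its tip under the turned-up end of that housing's split retaining ring and lift the end about 50 mm, so that the ring swings up out of its groove and stays standing open; lift it with the pick, not with the gripper, and leave the smaller housing's ring seated. Then lay the pick gently back down flat on the bench top.

Things in the scene. Friction and masses are not known exactly. Their poses are not given: they have to be found in the camera images.
- pick_grip (a point): Centre of the black slab-sided handle (80 long, 24 wide, 28 high) of the 120 g pick lying flat on the bench: 14 mm above it, free on both sides, balancing 6 mm ahead. x points along the pick, z up. A thin straight steel shank (6 thick; 11 thick in its first 12 mm) runs on from the handle's front along its middle line; the tip is 120 mm ahead of this point. Not the screwdriver or wrench.
- big_ring_end (a point): Centre of the ring's turned-up end in the fixed BIGGER green housing (124 across, flange 148, flat top 70 above the bench): a level tail 8 deep (x), 32 long (y), 4 thick, 16 mm inside the housing's rim, centre 22 mm above its top. Below it is a opening 20 high, stepped shut at the +y end only. x points level from the tail across ring and flat bearing to the hinge: push the tip in along x; z up.
- big_ring (a joint): Swing (rad) of that 100 mm split ring: 0 seated in its groove, more as the end is raised, at most 1.3. It turns on a level hinge pin across x, 102 mm from the end's centre and 20 mm below it. 50 mm of lift gives about 0.6 and brings the end 30 mm towards the hinge, so reach 40 mm past the tail before lifting straight up. Stiff: 1 to 1.5 N at the end lifts it, and it stays where left.
- small_ring (a joint): Swing (rad) of the like ring, 70 mm across, in the SMALLER housing (90 mm across, its top also 70 mm above the bench), which stands nearer or farther than the bigger one: 0 seated, to be left so.
There are look-alikes about, which are no part of the job. What is shaped like the part that bears big_ring_end but orange or purple is not meant.

How it is judged:
By the outcome, as a careful person would: the job done as asked, in the order asked, and still so for the second after the job is handed in, with the robot touching nothing.
It also fails if it takes over 48 s, if anything falls off the work surface, if the arm or the gripper's body presses on something with over 40 N, if the wrist force passes 120 N, or if a joint passes its speed limit or range.

## Robot

A 6-joint arm with a two-finger parallel gripper is mounted at the origin on the work surface. World frame = base frame: x ahead of the robot, y to its left, z up, the work surface at z = 0. Lengths are in m, angles in degrees, forces in N, time in s.
With the tool pointing down it reaches from about 0.325 to 0.775 m from the base axis. Payload 5.5 kg.
Tool frame: the origin (TCP) lies at the centre of the arm's flange, where the gripper is bolted on; the fingertips stand 182 mm ahead of it and the grasp point (between the pads) lies 163 mm ahead of it; z points along the fingers, y is the direction in which the jaws open and shut (so a half turn about z gives the same grasp; the last joint's range is limited). The gripper opens to 88 mm and grips with 3 to 60 N. Pads are 20 mm wide; open, the fingers measure 115 mm over their backs; the gripper's body (75 mm by 178 mm) begins 61 mm behind the grasp point.
Start: joints at [-76.931, 5.22, 70.514, -0, 104.267, -3.249], TCP at [0.169, -0.576, 0.405] pointing down, gripper open.
Joint ranges: [-164.24, 164.24], [-49.07, 125.15], [9.68, 141.18], [-86.29, 266.29], [3.28, 154.24], [-151.56, 151.56]. Speed limits (degrees/s): [147.25, 147.25, 172.46, 180, 180, 180].

## Interface

Orientations are given as [roll, pitch, yaw] about the fixed x, y, z axes, in that order (R = Rz(yaw) Ry(pitch) Rx(roll)).
In Python, from station import r gives the robot as it stands. The module is installed in compiled form; this text tells all that it offers. Calls block until the motion is done:
- r.reach(position, orientation): joint-space move of the TCP to a pose.
- r.servo_line(position, rotation=None, speed=0.15): straight line of the TCP; rotation=None keeps the orientation; speed is the mean speed in m/s.
- r.move_joints(angles): joint-space move.
- r.let_go() and r.grab(squeeze=None): open the fingers fully, or close them until they stop; squeeze is the grip in N (None keeps the last).
- r.wait(seconds).
- r.inverse_kinematics(position, orientation): joint angles nearest the present ones, or None.
- r.sense(): the state.
- r.snapshot(name): name is "side" or "top"; returns a dict with "frame" (400x640x3 uint8, red, green, blue), "fx", "fy", "cx", "cy" (pixels), "R" (3x3) and "t" (3): a world point X has camera coordinates R X + t. Camera axes: x right, y down, z forward; pixel columns grow to the right and rows downward; lengths in m; the calibration is good to about 2 mm. A picture is of the moment at which its call begins. There is no depth.
A pose or a line that the arm cannot do raises r.IKError and nothing moves.
- r.hand_in(): hands the job in, once; it reports no verdict.
The state is a dict: "clock": time; "joints": joint angles; "joint_vel": joint speeds; "joint_torque": joint torques, N m; "tcp_pos": TCP position; "orientation": TCP orientation; "contact_force": force on the tool from outside, world axes, zero at the start; "torque": the same for the moment, N m; "opening": finger opening in m.
Only numpy, scipy, OpenCV 4.12 (cv2) and the standard library are available. Lean on these libraries where they do the work, as an engineer would, in place of code of your own. Each camera call takes 0.05 s, during which the arm holds its last target.

## Working session

There is one attempt and no reset: what is moved stays moved. The work goes in short steps, each a Python script; the robot and the scene stay as the last script left them, time stands still between calls to the robot, and variables do not carry over. Pictures are saved under pics/ and viewed, and the job is handed in when it is done.

```bash
mkdir -p pics; python3 - <<'E'
from station import r
import cv2, pickle
for n in ("side","top"):
    s=r.snapshot(n); pickle.dump(s,open(f"{n}0.pkl","wb"))
    cv2.imwrite(f"pics/{n}0.png",s["frame"][:,:,::-1])
    print(n,s["fx"],s["cx"],s["cy"],s["R"],s["t"])
s=r.sense();print(s["clock"],s["opening"],s["orientation"])
E
```

```text
side 481.25635946446175 321.768417632737 193.68877742126392 [[-0.94614404 -0.32330768 -0.0168406 ]
 [-0.22449818  0.6926849  -0.68541097]
 [ 0.23326386 -0.64471682 -0.72796167]] [0.42270535 0.13031641 1.32078883]
top 487.32805726525055 327.0669270604958 204.74214477071897 [[ 0.01464286 -0.99976918  0.01572158]
 [-0.99674946 -0.01584079 -0.07899107]
 [ 0.07922188 -0.01451382 -0.99675134]] [0.01142994 0.43878697 1.37843434]
0.1 0.08782177585377429 [-1.79900519e+02 -4.44380620e-03  1.63157457e+01]
```

View pics/side0.png

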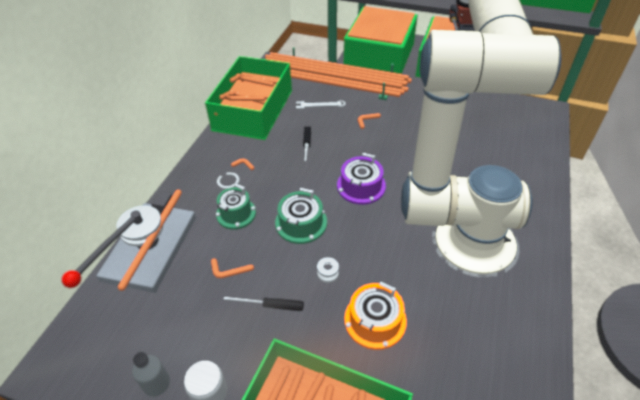

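View pics/top0.png

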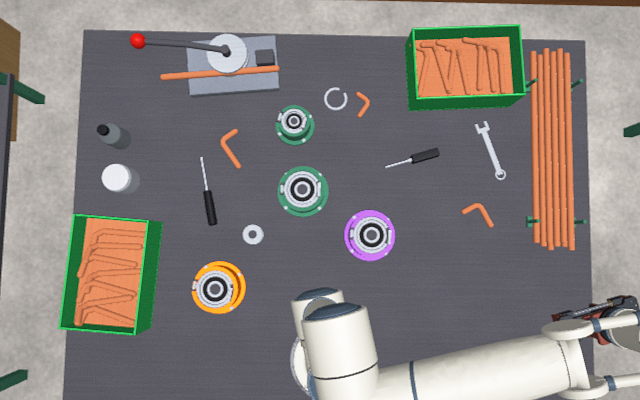

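```bash
python3 - <<'E'
import cv2,numpy as np
t=cv2.imread("pics/top0.png");s=cv2.imread("pics/side0.png")
def c(im,x,y,w,h,k): return cv2.resize(im[y:y+h,x:x+w],(400,300),interpolation=cv2.INTER_CUBIC)
a=np.vstack([np.hstack([c(t,170,150,80,60,5)if 0 else c(t,160,150,100,75,4),c(t,370,125,100,75,4)]),np.hstack([c(s,215,270,100,75,4),c(s,260,110,100,75,4)])])
cv2.imwrite("pics/tools.png",a)
a=np.vstack([np.hstack([c(t,262,150,80,60,5),c(t,255,95,80,60,5)]),np.hstack([c(s,262,180,80,60,5),c(s,200,170,80,60,5)])])
cv2.imwrite("pics/hous.png",a)
E
```

```text
(no output)
```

View pics/tools.png

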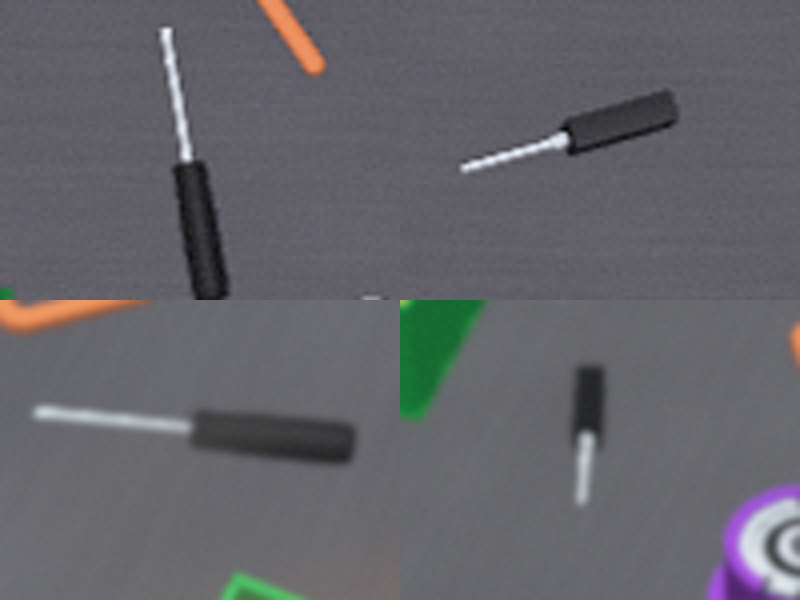

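View pics/hous.png

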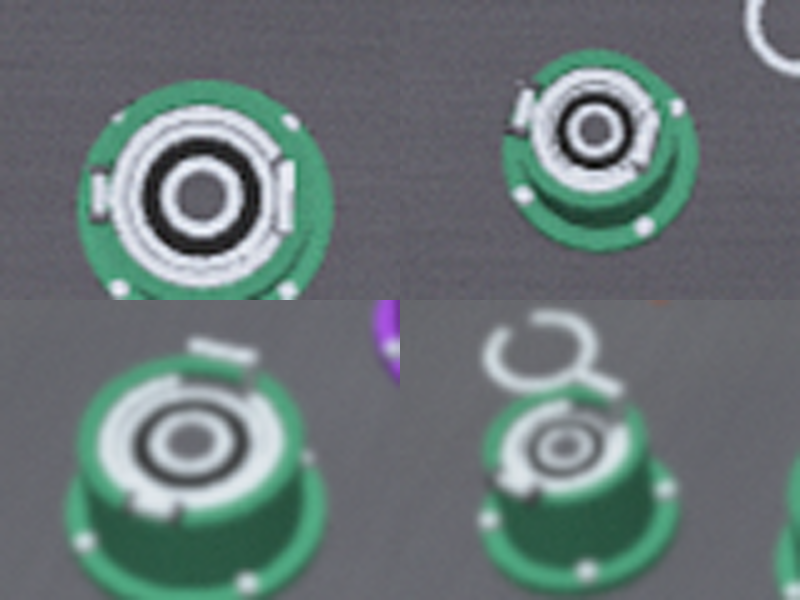

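```bash
cat > h.py <<'E'
import numpy as np,cv2,pickle
def cam(s):
    K=np.array([[s["fx"],0,s["cx"]],[0,s["fy"],s["cy"]],[0,0,1]]);return K,np.array(s["R"]),np.array(s["t"])
def ray(s,uv):
    K,R,t=cam(s);C=-R.T@t;d=R.T@np.linalg.inv(K)@np.array([uv[0],uv[1],1.]);return C,d/np.linalg.norm(d)
def plane(s,uv,z):
    C,d=ray(s,uv);return C+d*(z-C[2])/d[2]
def tri(s1,u1,s2,u2):
    A=[];b=[]
    C1,d1=ray(s1,u1);C2,d2=ray(s2,u2)
    P1=np.eye(3)-np.outer(d1,d1);P2=np.eye(3)-np.outer(d2,d2)
    X=np.linalg.solve(P1+P2,P1@C1+P2@C2)
    return X,np.linalg.norm(P1@(X-C1))*2
def proj(s,X):
    K,R,t=cam(s);p=K@(R@np.array(X)+t);return p[:2]/p[2]
E
python3 - <<'E'
from h import *
T=pickle.load(open("top0.pkl","rb"));S=pickle.load(open("side0.pkl","rb"))
print("cams",ray(T,(0,0))[0],ray(S,(0,0))[0])
def blobs(s,fn,box):
    x,y,w,h=box;f=s["frame"][y:y+h,x:x+w].astype(int);m=fn(f).astype(np.uint8)
    n,l,st,c=cv2.connectedComponentsWithStats(m)
    out=[]
    for i in np.argsort(-st[1:,4])[:4]+1:
        ys,xs=np.where(l==i);pts=np.c_[xs+x,ys+y].astype(np.float32)
        out.append((st[i,4],c[i]+[x,y],cv2.minAreaRect(pts),pts))
    return out
dark=lambda f:f.max(2)<60
bright=lambda f:f.min(2)>150
green=lambda f:(f[...,1]-f[...,0]>30)
for nm,s,b in(("top",T,(375,135,75,45)),("side",S,(290,115,35,50))):
    for k,fn,z in(("dark",dark,.028),("bright",bright,.014)):
        for a,c,rect,p in blobs(s,fn,b)[:1]:
            print(nm,k,a,c,rect,plane(s,c,z))
            box=cv2.boxPoints(rect);print(box.round(1).tolist())
# housing
for nm,s,b in(("top",T,(270,160,65,60)),("side",S,(270,180,62,65))):
    for k,fn in(("green",green),("bright",lambda f:f.min(2)>165)):
        for a,c,rect,p in blobs(s,fn,b)[:4]: 
            if a>5:print(nm,k,a,c.round(1),[np.round(q,1) for q in rect],p.min(0),p.max(0))
E
python3 - <<'E'
import cv2
t=cv2.imread("pics/top0.png");s=cv2.imread("pics/side0.png")
cv2.imwrite("pics/tz.png",cv2.resize(t[160:220,270:350],None,fx=10,fy=10,interpolation=cv2.INTER_CUBIC))
cv2.imwrite("pics/sz.png",cv2.resize(s[182:242,265:345],None,fx=10,fy=10,interpolation=cv2.INTER_CUBIC))
E
```

```text
cams [0.32799116 0.03838439 1.40843684] [0.12110364 0.89793045 1.05792255]
top dark 84 [421.3452381 157.4047619] ((423.9056396484375, 155.6697998046875), (8.653715133666992, 27.472108840942383), 74.05460357666016) [ 0.57841418 -0.25055863  0.028     ]
[[409.5, 155.3000030517578], [435.8999938964844, 147.6999969482422], [438.29998779296875, 156.10000610351562], [411.8999938964844, 163.60000610351562]]
top bright 55 [399.07272727 162.6       ] ((398.2266540527344, 163.2178497314453), (2.860747814178467, 26.90106773376465), 72.47443389892578) [ 0.56460588 -0.18875039  0.014     ]
[[385.0, 165.89999389648438], [410.6000061035156, 157.8000030517578], [411.5, 160.5], [385.79998779296875, 168.60000610351562]]
side dark 89 [306.75280899 134.61797753] ((307.0, 134.5), (15.0, 6.0), 90.0) [ 0.58593252 -0.2542184   0.028     ]
[[304.0, 127.0], [310.0, 127.0], [310.0, 142.0], [304.0, 142.0]]
side bright 40 [305.7  151.25] ((305.691162109375, 151.5146942138672), (2.377591848373413, 15.185907363891602), 4.39870548248291) [ 0.56663987 -0.18989243  0.014     ]
[[303.8999938964844, 159.0], [305.100006
[... 514 characters left out ...]
)] [284. 206.] [287. 208.]
top bright 7 [320. 174.] [array([320., 174.]), array([2.8, 1.4]), np.float64(45.0)] [319. 173.] [321. 175.]
side green 1356 [300.9 222.4] [array([301., 217.]), array([52., 52.]), np.float64(0.0)] [275. 191.] [327. 243.]
side bright 370 [298.7 209.1] [array([299.5, 208.5]), array([27., 35.]), np.float64(90.0)] [282. 195.] [317. 222.]
side bright 80 [299.8 208.2] [array([299.5, 208. ]), array([10., 15.]), np.float64(90.0)] [292. 203.] [307. 213.]
side bright 30 [305.9 189.8] [array([305.9, 189.9]), array([12.4,  2.2]), np.float64(14.0)] [300. 188.] [312. 192.]
side bright 7 [311.  236.3] [array([311., 236.]), array([2., 2.]), np.float64(90.0)] [310. 235.] [312. 237.]
```

View pics/tz.png

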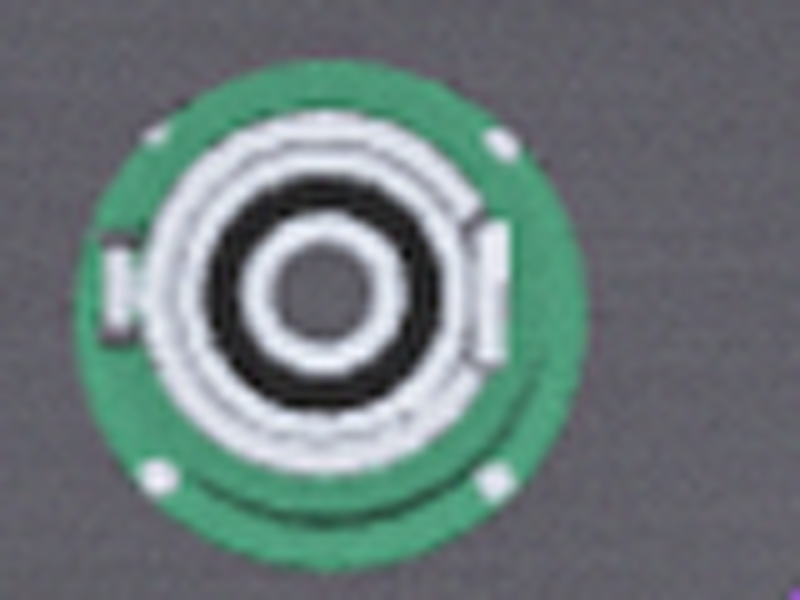

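View pics/sz.png

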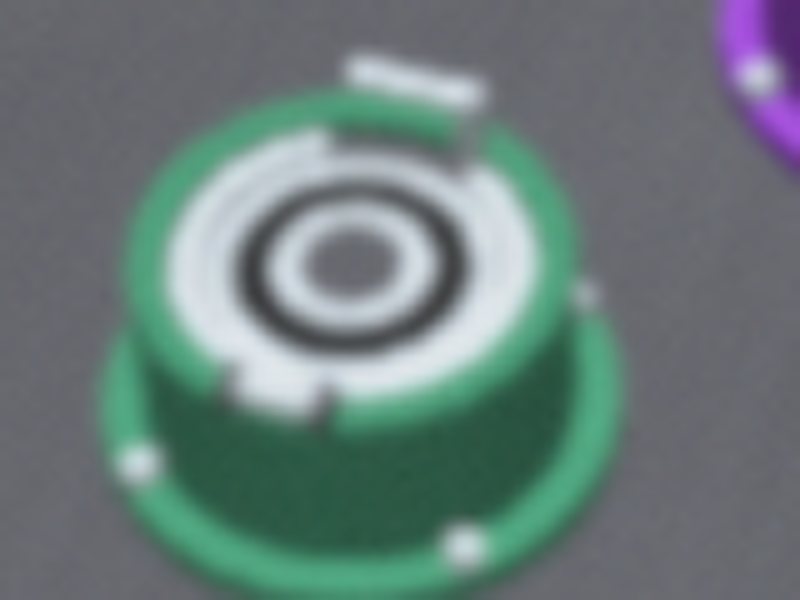

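```bash
python3 - <<'E'
from h import *
T=pickle.load(open("top0.pkl","rb"));S=pickle.load(open("side0.pkl","rb"))
z=lambda u,v,ox,oy:((u+.5)/10-.5+ox,(v+.5)/10-.5+oy)
tt=z(490,293,270,160);ts=z(417,82,265,182)
print("tail tri",tri(T,tt,S,ts),"plane",plane(T,tt,.094),plane(S,ts,.093))
a=plane(T,z(491,222,270,160),.094);b=plane(T,z(488,365,270,160),.094);d=a-b;print("tail len",np.linalg.norm(d),"yaw of perp",np.degrees(np.arctan2(d[1],d[0]))+90)
c=plane(T,z(324,292,270,160),.068);cs=plane(S,z(352,264,265,182),.068);hg=plane(T,z(118,290,270,160),.074)
print("bearing",c,cs,"hinge",hg)
for q in(c,hg):
  e=q-plane(T,tt,.094);print(np.linalg.norm(e[:2]),np.degrees(np.arctan2(e[1],e[0])))
# same from side: tail ends
a=plane(S,z(352,68,265,182),.093);b=plane(S,z(483,94,265,182),.093);d=a-b;print(np.linalg.norm(d),np.degrees(np.arctan2(d[1],d[0]))+90,(a+b)/2)
# pick: tip & axis
tip=plane(T,(385.4,167.2),.014);tipS=plane(S,(305.1,159.3),.014);root=plane(T,(411,159.2),.014);rear=plane(T,(437.3,151.8),.028)
print("tip",tip,tipS,"root",root,"rear",rear)
for q in (root,rear):
  e=(tip-q)[:2];print(np.linalg.norm(e),np.degrees(np.arctan2(e[1],e[0])))
E
python3 - <<'E'
import cv2
t=cv2.imread("pics/top0.png");s=cv2.imread("pics/side0.png")
cv2.imwrite("pics/pz.png",cv2.resize(t[130:180,375:455],None,fx=10,fy=10,interpolation=cv2.INTER_CUBIC))
E
```

```text
tail tri (array([0.47562061, 0.04305417, 0.09376636]), np.float64(0.0005463506309171125)) plane [0.47533011 0.04297821 0.094     ] [0.47617448 0.04242357 0.093     ]
tail len 0.03901616885613311 yaw of perp 89.72386517788131
bearing [0.47776968 0.08895097 0.068     ] [0.47853307 0.09089986 0.068     ] hinge [0.47672323 0.14534591 0.074     ]
0.046037443291899134 86.96241541691519
0.10237717558783942 89.22031088205844
0.03814879884685633 92.74640009405053 [0.47622956 0.04202208 0.093     ]
tip [ 0.55047409 -0.14913098  0.014     ] [ 0.55516082 -0.15309237  0.014     ] root [ 0.57516501 -0.22339164  0.014     ] rear [ 0.59552036 -0.29661098  0.028     ]
0.07825782471827707 108.39144740951903
0.1542060934473855 106.9847586313605
```

View pics/pz.png

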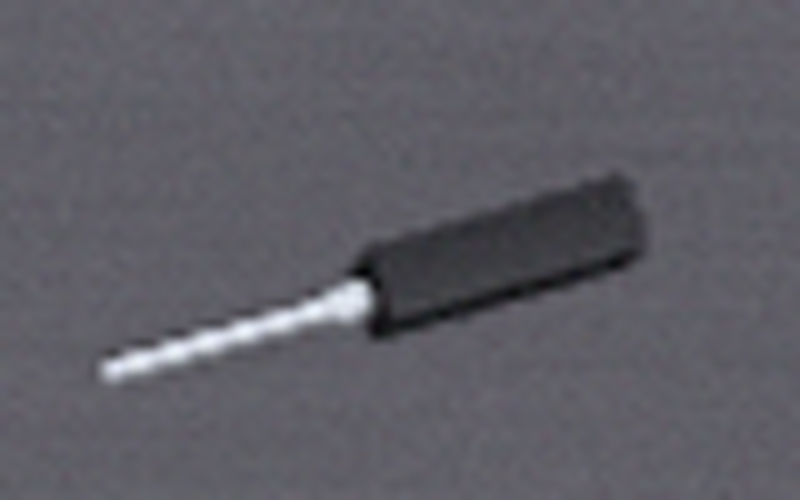

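```bash
python3 - <<'E'
from h import *
from station import r
T=pickle.load(open("top0.pkl","rb"));S=pickle.load(open("side0.pkl","rb"))
z=lambda u,v,ox,oy:((u+.5)/10-.5+ox,(v+.5)/10-.5+oy)
tip=plane(T,z(100,373,375,130),.014);col=plane(T,z(345,302,375,130),.014);c=plane(T,z(507,250,375,130),.028)
print(tip,col,c)
for q in(col,c): e=(tip-q)[:2];print(np.linalg.norm(e),np.degrees(np.arctan2(e[1],e[0])))
for yaw in(107,-73):
  for p in ([c[0],c[1],.18],[c[0],c[1],.3],):
    print(yaw,r.inverse_kinematics(p,[180,0,yaw]))
for yaw in(89.5,-90.5):
  for y in(.043-.08,.043-.14): 
   for zz in (.23,.4):print(yaw,r.inverse_kinematics([.4755,y,zz],[180,0,yaw]))
E
```

```text
[ 0.55145425 -0.14666121  0.014     ] [ 0.57345452 -0.21772359  0.014     ] [ 0.58690746 -0.26182288  0.028     ]
0.07439000944302433 107.20205102194247
0.1204953867355831 107.11129446025735
107 [-27.07458845  15.66044048  81.80298659   0.          82.53657293
 -44.07458845]
107 [-27.07458845  12.0086589   73.64569092   0.          94.34565018
 -44.07458845]
-73 [-2.70745884e+01  1.56604405e+01  8.18029866e+01 -2.54444375e-14
  8.25365729e+01  1.35925412e+02]
-73 [-2.70745884e+01  1.20086589e+01  7.36456909e+01 -2.54444375e-14
  9.43456502e+01  1.35925412e+02]
89.5 [ -8.53736079 -11.97563891 104.80462408   0.          87.17101483
  -8.03736079]
89.5 [ -8.53736079 -13.82804007  89.09280399   0.         104.73523607
  -8.03736079]
89.5 [-15.54737692 -10.59991918 103.61038762   0.          86.98953156
 -15.04737692]
89.5 [-15.54737692 -12.53056918  87.99046302   0.         104.54010616
 -15.04737692]
-90.5 None
-90.5 None
-90.5 None
-90.5 None
```

```bash
cat >> h.py <<'E'
def pic(r,n,name):
    s=r.snapshot(n);pickle.dump(s,open(name+".pkl","wb"));cv2.imwrite(f"pics/{name}.png",s["frame"][:,:,::-1]);return s
def st(r,l=""):
    s=r.sense();print(l,round(s["clock"],2),np.round(s["tcp_pos"],4),np.round(s["orientation"],1),np.round(s["contact_force"],2),np.round(s["torque"],2),round(s["opening"],4));return s
E
python3 - <<'E'
from h import *
from station import r
d=np.array([np.cos(np.radians(107.1)),np.sin(np.radians(107.1))])
g=np.array([.5869,-.2622])+.006*d
o=[180,0,107.1]
r.reach([*g,.30],o);st(r)
r.servo_line([*g,.187],speed=.12);st(r)
r.grab(squeeze=50);st(r,"grab")
r.servo_line([*g,.30],speed=.12);r.wait(.2);st(r,"up")
pic(r,"top","top1");pic(r,"side","side1")
E
python3 - <<'E'
import cv2,numpy as np
t=cv2.imread("pics/top1.png");s=cv2.imread("pics/side1.png")
cv2.imwrite("pics/v1.png",np.vstack([cv2.resize(t[100:220,330:490],(640,300)) ,cv2.resize(s[60:180,230:390],(640,300))])) 
E
```

```text
2.03 [ 0.5847 -0.2575  0.3004] [180.   0. 107.] [0.4  0.73 0.92] [-0.04 -0.13  0.01] 0.088
 3.12 [ 0.5855 -0.2567  0.1882] [1.799e+02 1.000e-01 1.071e+02] [-0.39 -0.25  0.1 ] [-0.01 -0.11  0.03] 0.0874
grab 4.12 [ 0.5851 -0.2565  0.1869] [-180.    -0.   107.1] [-0.31 -0.25  0.09] [-0.01 -0.05 -0.  ] 0.0237
up 5.42 [ 0.585  -0.2564  0.2989] [-1.799e+02 -1.000e-01  1.071e+02] [-0.21  0.08 -1.2 ] [-0.1  -0.17 -0.01] 0.0236
```

View pics/v1.png

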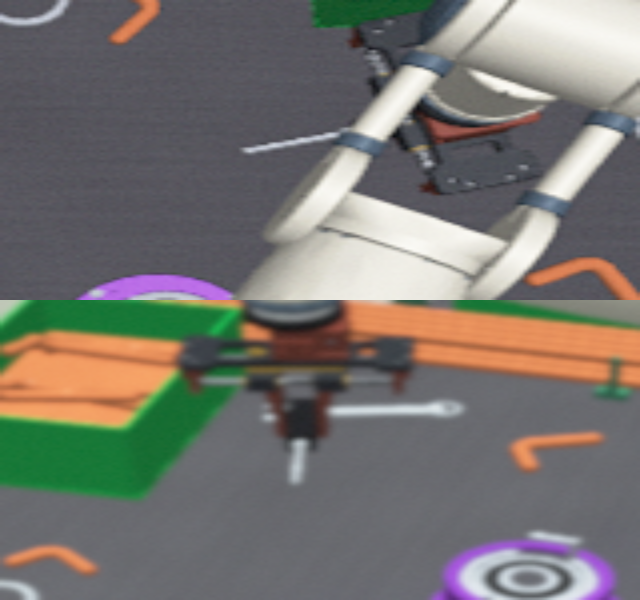

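View pics/side1.png

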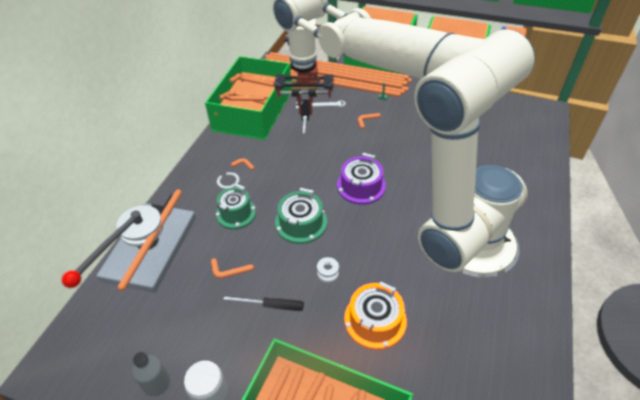

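```bash
python3 - <<'E'
from h import *
from station import r
r.reach([.4755,.043-.055-.114,.30],[180,0,89.5]);r.servo_line([.4755,.043-.055-.114,.254],speed=.08);r.wait(.3);st(r)
pic(r,"top","top2");pic(r,"side","side2")
t=cv2.imread("pics/top2.png");s=cv2.imread("pics/side2.png")
cv2.imwrite("pics/t2z.png",cv2.resize(t[160:210,290:370],None,fx=10,fy=10,interpolation=cv2.INTER_CUBIC))
cv2.imwrite("pics/s2z.png",cv2.resize(s[155:215,270:350],None,fx=10,fy=10,interpolation=cv2.INTER_CUBIC))
E
```

```text
7.26 [ 0.4756 -0.126   0.2546] [179.9   0.   89.5] [ 0.52 -0.18 -1.59] [-0.04 -0.05  0.  ] 0.0237
```

View pics/t2z.png

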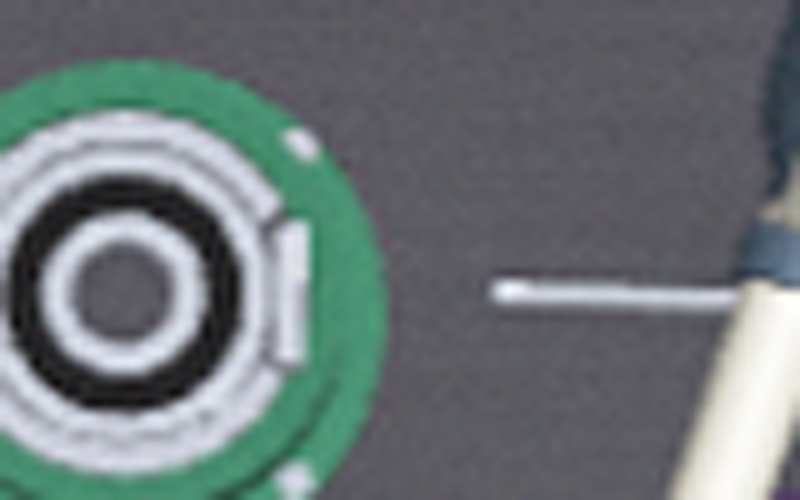

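View pics/s2z.png

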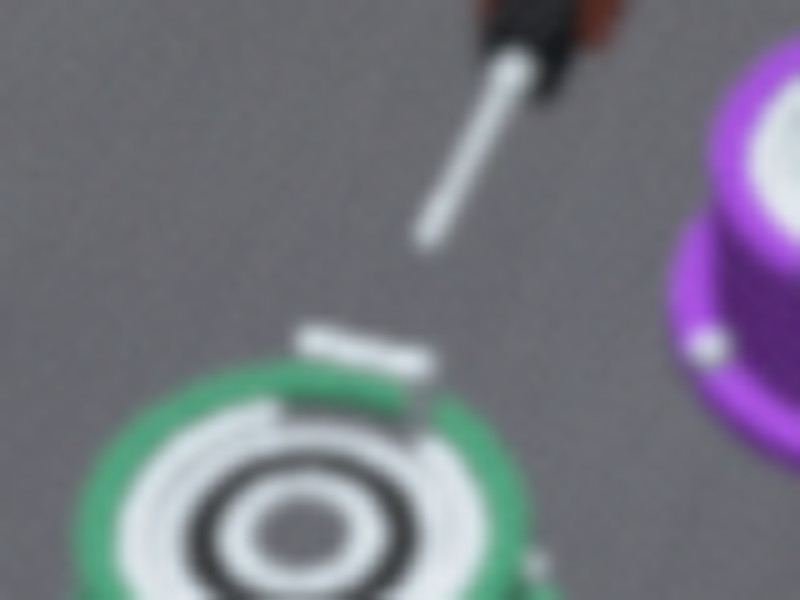

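```bash
python3 - <<'E'
from h import *
T=pickle.load(open("top2.pkl","rb"));S=pickle.load(open("side2.pkl","rb"))
print(tri(T,(338.85,188.6),S,(312.35,179.5)))
print(tri(T,(360.,189.2),S,(321.0,162)))
for z in (.08,):print(plane(T,(338.85,188.6),z),plane(S,(312.35,179.5),z), proj(S,[.4755,-.012,z]))
E
```

```text
(array([ 0.47837686, -0.01265668,  0.08012279]), np.float64(0.00023071373499265787))
(array([ 0.47345213, -0.06965287,  0.09979388]), np.float64(0.004357195395233953))
[ 0.47850254 -0.01263065  0.08      ] [ 0.47830709 -0.01279167  0.08      ] [313.1782778 179.8986793]
```

```bash
python3 - <<'E'
from h import *
from station import r
for y in(-.075,-.050,-.029):
    r.servo_line([.4755,y,.254],speed=.05);st(r)
r.wait(.2);st(r)
pic(r,"top","top3");pic(r,"side","side3")
t=cv2.imread("pics/top3.png");s=cv2.imread("pics/side3.png")
cv2.imwrite("pics/v3.png",np.vstack([cv2.resize(t[165:215,270:370],(600,300),interpolation=cv2.INTER_CUBIC),cv2.resize(s[170:220,265:365],(600,300),interpolation=cv2.INTER_CUBIC)]))
E
```

```text
8.53 [ 0.4755 -0.0752  0.254 ] [-180.     0.    89.5] [ 0.33  0.03 -1.35] [-0.11 -0.06 -0.04] 0.0235
 9.18 [ 0.4755 -0.0498  0.254 ] [180.    0.   89.5] [ 0.75  0.64 -1.16] [-0.04 -0.08 -0.03] 0.0236
 9.74 [ 0.4755 -0.0288  0.254 ] [180.    0.   89.5] [ 0.79 -0.17 -1.38] [-0.07 -0.09  0.02] 0.0238
 9.94 [ 0.4755 -0.0292  0.254 ] [180.    0.   89.5] [ 0.05 -0.02 -2.03] [-0.02 -0.03 -0.01] 0.0234
```

View pics/v3.png

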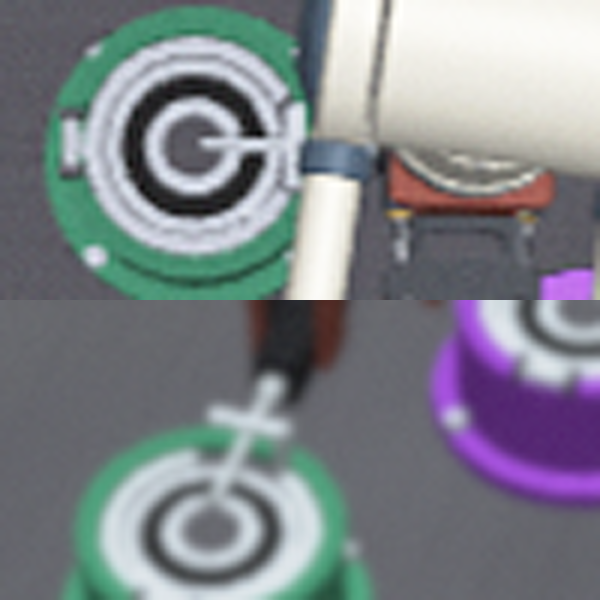

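```bash
python3 - <<'E'
from h import *
from station import r
for z in(.275,.295,.312):
    r.servo_line([.4755,-.029,z],speed=.04);st(r)
r.wait(.3);st(r)
pic(r,"top","top4");pic(r,"side","side4")
t=cv2.imread("pics/top4.png");s=cv2.imread("pics/side4.png")
cv2.imwrite("pics/v4.png",np.vstack([cv2.resize(t[165:215,270:370],(600,300),interpolation=cv2.INTER_CUBIC),cv2.resize(s[160:220,255:355],(600,300),interpolation=cv2.INTER_CUBIC)]))
E
```

```text
10.72 [ 0.4756 -0.029   0.2753] [180.    0.   89.5] [-0.56 -0.14 -1.68] [-0.07 -0.1  -0.01] 0.0239
 11.37 [ 0.4756 -0.0291  0.2954] [180.    0.   89.5] [-0.48  0.23 -1.24] [-0.03 -0.12 -0.01] 0.0238
 11.94 [ 0.4756 -0.0291  0.3125] [179.9   0.   89.5] [ 0.12 -0.68 -1.14] [-0.03 -0.12  0.  ] 0.0232
 12.24 [ 0.4755 -0.029   0.312 ] [180.    0.   89.5] [ 0.72 -0.19 -1.2 ] [-0.07 -0.08  0.03] 0.0236
```

View pics/v4.png

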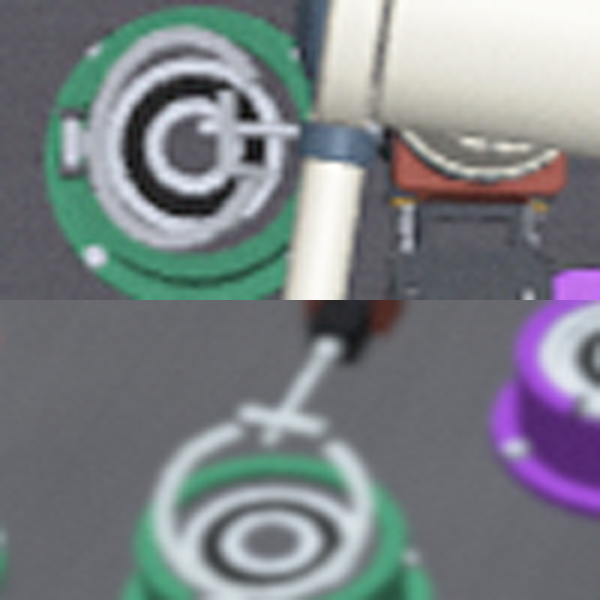

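```bash
python3 - <<'E'
from h import *
T=pickle.load(open("top4.pkl","rb"));S=pickle.load(open("side4.pkl","rb"))
X,e=tri(T,(307.6,186.8),S,(301.8,183.2));print(X,e)
h=np.array([.0766+.4-.0,.145,.072]);a0=np.arctan2(.02,.102)
print(np.arctan2(X[2]-.072,.145-X[1])-a0, np.hypot(X[2]-.072,.145-X[1]))
E
```

```text
[0.47495561 0.07157059 0.14742356] 0.0014841629779529686
0.6051721494704683 0.10526438820007696
```

```bash
python3 - <<'E'
from h import *
from station import r
r.servo_line([.4755,-.029,.308],speed=.03)
r.servo_line([.4755,-.06,.308],speed=.04);st(r)
r.servo_line([.4755,-.13,.308],speed=.08);r.wait(.3);st(r)
pic(r,"top","top5");pic(r,"side","side5")
t=cv2.imread("pics/top5.png");s=cv2.imread("pics/side5.png")
cv2.imwrite("pics/v5.png",np.vstack([cv2.resize(t[165:215,270:370],(600,300),interpolation=cv2.INTER_CUBIC),cv2.resize(s[140:220,255:355],(600,300),interpolation=cv2.INTER_CUBIC)]))
E
```

```text
13.55 [ 0.4755 -0.0599  0.308 ] [180.   -0.   89.5] [-0.7  -0.13 -1.5 ] [-0.01 -0.08  0.02] 0.0239
 14.88 [ 0.4755 -0.1297  0.3081] [180.    0.   89.5] [-0.09  0.49 -1.14] [-0.06 -0.07 -0.02] 0.024
```

View pics/v5.png

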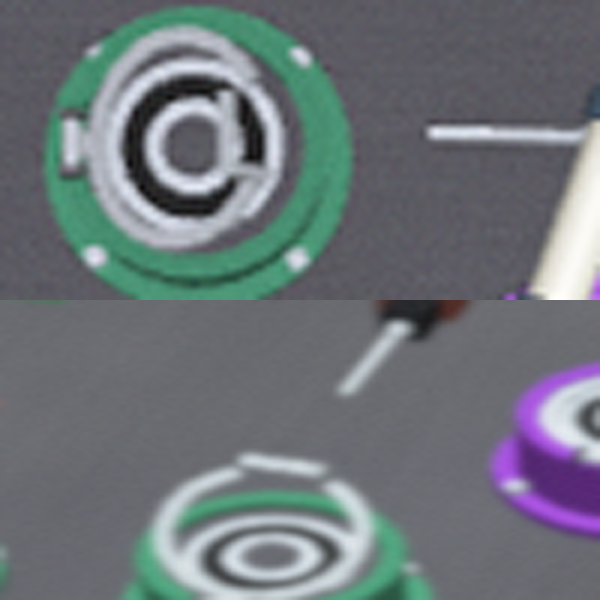

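```bash
python3 - <<'E'
from h import *
T=pickle.load(open("top5.pkl","rb"));S=pickle.load(open("side5.pkl","rb"))
print(tri(T,(340.9,186.6),S,(312.1,163.9)))
from station import r
d=np.array([np.cos(np.radians(107.1)),np.sin(np.radians(107.1))])
g=np.array([.5869,-.2622])+.006*d
r.reach([*g,.30],[180,0,107.1])
r.servo_line([*g,.200],speed=.1)
b=st(r)["contact_force"][2]
z=.200
for z in(.192,.190,.189,.188,.1873):
    r.servo_line([*g,z],speed=.02);r.wait(.1);f=st(r)["contact_force"][2]
    if f>2:break
E
```

```text
(array([ 0.47761179, -0.01555495,  0.13901505]), np.float64(0.0008938181256600708))
 16.83 [ 0.5854 -0.2566  0.2011] [1.799e+02 1.000e-01 1.071e+02] [ 0.05 -0.83 -1.23] [-0.06 -0.13  0.04] 0.0238
 17.48 [ 0.5852 -0.2565  0.1921] [180.    0.  107.1] [-0.41  0.64 -1.46] [-0.04 -0.06  0.  ] 0.0238
 17.83 [ 0.5851 -0.2564  0.19  ] [-180.    -0.   107.1] [-0.05  0.17 -1.21] [-0.05 -0.08  0.03] 0.0232
 18.18 [ 0.5851 -0.2565  0.189 ] [-180.    -0.   107.1] [ 1.24  0.31 -0.82] [-0.06 -0.06  0.04] 0.0236
 18.53 [ 0.5851 -0.2565  0.188 ] [-180.    -0.   107.1] [-0.05 -0.13 -1.15] [-0.02 -0.1  -0.03] 0.0239
 18.88 [ 0.5851 -0.2564  0.1873] [-180.    -0.   107.1] [-0.24  0.8  -0.98] [-0.06 -0.1  -0.01] 0.0235
```

```bash
python3 - <<'E'
from h import *
from station import r
p=[.5851,-.2564]
r.servo_line([*p,.1869],speed=.02);r.wait(.1);st(r)
r.let_go();r.wait(.2);st(r)
r.servo_line([*p,.30],speed=.1)
q=r.sense()["joints"]
r.move_joints([-76.931, 5.22, 70.514, 0, 104.267, -3.249]);r.wait(.3);st(r)
pic(r,"top","top6");pic(r,"side","side6")
E
```

```text
19.23 [ 0.5851 -0.2564  0.187 ] [180.    0.  107.1] [-0.33  0.05 -0.66] [-0.02 -0.1   0.04] 0.024
 20.52 [ 0.5851 -0.2564  0.1869] [180.   -0.  107.1] [ 0.04 -0.01 -0.05] [-0.02 -0.11 -0.04] 0.0881
 24.03 [ 0.1691 -0.5757  0.4045] [-180.    -0.    16.4] [-0.23  0.52  0.49] [-0.04 -0.03 -0.03] 0.0879
```

View pics/top6.png

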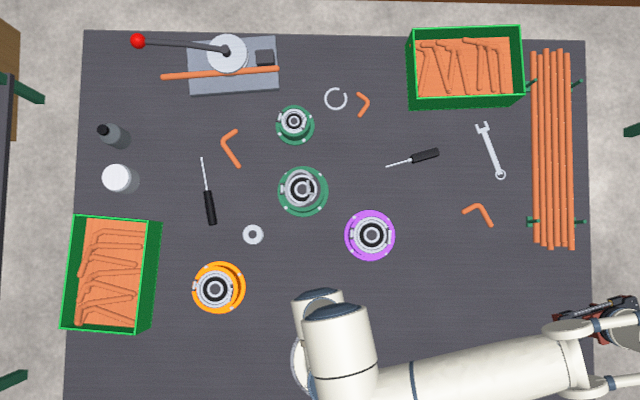

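View pics/side6.png

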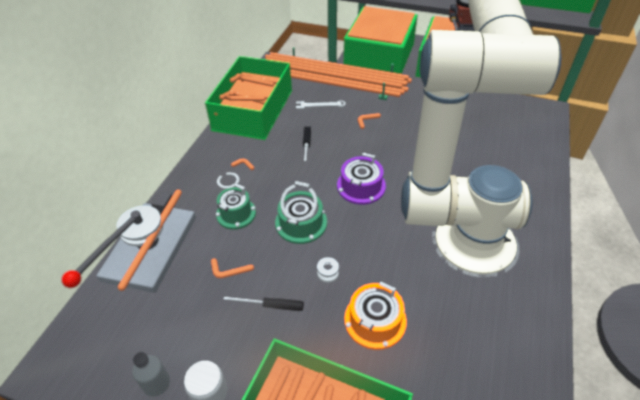

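The pick lies back at its old spot, with its tip near (386,167) in the top view. The big ring stands open at (300,190) in the side view, and the small ring is still seated at (235,198).

```bash
python3 - <<'E'
from station import r
import pickle,numpy as np
for n,(x,y,w,h) in(("top",(270,95,50,55)),("side",(212,182,40,40)),("top",(375,135,75,45))):
    a=pickle.load(open(n+"0.pkl","rb"))["frame"].astype(int);b=pickle.load(open(n+"6.pkl","rb"))["frame"].astype(int)
    print(n,np.abs(a-b)[y:y+h,x:x+w].mean(),np.abs(a-b)[y:y+h,x:x+w].max())
print(r.hand_in(),r.sense()["clock"])
E
```

```text
top 2.3633939393939394 12
side 1.0560416666666668 7
top 3.3226666666666667 68
the job is handed in; nothing more can be done
the job is handed in; nothing more can be done
```

The bigger green housing's ring now stands open at about 0.6 rad, and the pick is back on the bench. I handed the job in at about 24 s, against the 48 s limit; no verdict is reported.

- **Lift:** I gripped the pick by its handle, put the tip about 40 mm under the ring's turned-up end and lifted straight up. With the pick still under it, I triangulated a swing of about 0.605 rad, with the end about 53 mm higher. After I withdrew the pick, the ring stayed up in every later picture.
- **Pick:** It was lowered slowly and released flat at its original spot, then the arm went back to its start pose. The before-and-after pictures there differ only slightly, which fits a shift of a pixel or less.
- **Smaller housing:** Its ring is still seated; the before-and-after pictures differ only by image noise.
- **Forces:** Sampled wrist forces stayed around 2 N or less.
- **Disagreement:** After the lift the tip measured about 4 mm higher than expected. That is either measurement error or a slight tilt of the pick in the grip. It had no visible effect on laying the pick down.

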